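# Close and clamp the loaded sample box

### The job

The grey sample box on its metal base plate is loaded with tubes: close it up. Of the two lids lying on the bench, set the one that fits squarely onto the box until it is fully down on the rim, then swing the hinged hold-down clamp down until its rubber foot rests on the lid. Leave the other lid, the bottle and the tube rack where they are.

Things in the scene. Friction and masses are not known exactly. Their poses are not given: they have to be found in the camera images.
- box_rim (a point): Centre of the mouth of the sample box, at the level of its rim, 75 mm above the bench. Open grey plastic box, outside 100 mm (its x) by 140 mm (its y), fixed on an aluminium base plate; tubes with white caps inside stay 10 mm below the rim. z is up; the clamp post stands at the box's +y end. The box does not move.
- clamp_hinge (a point): Hinge axis of the clamp, along the box's x; 130 mm from the box centre along the box's +y, 105 mm above the bench. It sits between two steel cheeks, 115 mm tall above the bench, 42 mm wide over both (52 mm over the pin), 34 mm along y. Axes as box_rim. The clamp arm is a steel bar 24 mm wide, 12 mm thick, 90 mm long from the hinge.
- clamp (a joint): Clamp angle, rad. 0: arm level, pointing from the hinge along the box's -y, its rubber foot just resting on the seated lid. Grows as the arm lifts; 1.57 is upright. Starts at 1.65 to 2.0, leaning away from the box; stop at 2.1. Friction hinge (0.2 N m): stays where left, about 3 N at the pad moves it.
- clamp_pad (a point): Centre of the outer face of the black thumb plate (44 mm along the hinge axis, 30 mm along the arm) near the arm's end; push here to close. 78 mm along the arm from the hinge, 12 mm off the arm's centre line; its z points out of that face (up when closed). On the arm's other side the 20 mm wide foot reaches 26 mm off the centre line.
- lid_grip (a point): Centre of the black handle (16 mm in x, 60 in y, 36 high) of the large lid, the one that fits: grey, 114 mm (x) by 154 mm (y), lying on its skirt. 36 mm above the skirt's lower edge, 18 mm above the top face. Seated: 22 mm above box_rim, lid's long side along the box's, either way round. Skirt 14 mm deep, 3 mm thick, clears the box by 4 mm all round. 0.15 to 0.31 kg.
- small_lid_grip (a point): Centre of the handle of the small lid, which does not fit: 84 mm by 110 mm, otherwise the same shape and handle. Leave it.
- bottle_mid (a point): Middle of an amber bottle, 60 mm across and 130 mm tall, standing on the bench. Leave it.
- rack_mid (a point): Middle of a tube rack, 70 mm by 150 mm and 75 mm tall with its tubes, standing on the bench. Leave it.
Mind the look-alikes: they are no part of the job. What is shaped like the part that bears lid_grip but green or orange is not meant.

How it is judged:
On the way, in this order (a step that is already met when the one before it is completed fails the run):
1. the large lid sits fully down on the box while the clamp is still up (horizontal distance between lid_grip and box_rim below 0.01 m and z of lid_grip in the frame of box_rim between 0.018 and 0.026 m and angle between lid_grip's own z axis and vertical below 0.06 rad and value of joint clamp above 0.6 rad), for 0.2 s.
2. the clamp is swung down onto the lid (value of joint clamp below 0.06 rad), for 0.2 s.
At the end, for the whole second after the job is handed in: The large lid is seated on the box: its handle centre within 10 mm of the box centre seen from above and 18 to 26 mm above the rim, tilted less than 0.06 rad, square to the box within 0.15 rad; the clamp stands within 0.06 rad of level, its foot on the lid (horizontal distance between lid_grip and box_rim below 0.01 m and z of lid_grip in the frame of box_rim between 0.018 and 0.026 m and angle between lid_grip's own z axis and vertical below 0.06 rad and angle between the x axis of lid_grip and the x axis of box_rim, either way round below 0.15 rad and value of joint clamp between -0.06 and 0.06 rad); the robot touches nothing.
It fails at once if the small lid is moved more than 30 mm (distance of small_lid_grip from where it was at the start of the episode above 0.03 m).
It fails at once if the bottle is moved more than 30 mm (distance of bottle_mid from where it was at the start of the episode above 0.03 m).
It fails at once if the tube rack is moved more than 30 mm (distance of rack_mid from where it was at the start of the episode above 0.03 m).
It also fails if it takes over 56 s, if anything falls off the work surface, if the arm or the gripper's body presses on something with over 40 N, if the wrist force passes 120 N, or if a joint passes its speed limit or range.

### The arm

A 6-joint arm with a two-finger parallel gripper is mounted at the origin on the work surface. World frame = base frame: x ahead of the robot, y to its left, z up, the work surface at z = 0. Lengths are in m, angles in rad, forces in N, time in s.
With the tool pointing down it reaches from about 0.25 to 0.775 m from the base axis. Payload 4 kg.
Tool frame: the origin (TCP) lies midway between the tips of the shut fingers; the grasp point (between the pads) lies 19 mm behind it; z points along the fingers, x is the direction in which the jaws open and shut, and the axes are right-handed (so a half turn about z gives the same grasp; the last joint's range is limited). The gripper opens to 94 mm and grips with 3 to 60 N. Pads are 16 mm wide; open, the fingers measure 119 mm over their backs; the gripper's body (75 mm by 177 mm) begins 78 mm behind the grasp point.
Start: joints at [1.245, 0.087, 1.371, -0, 1.684, -0.103], TCP at [0.122, 0.536, 0.181] pointing down, gripper open.
Joint ranges: [-3.1, 3.1], [-0.76, 2.03], [0.27, 2.55], [-1.08, 4.22], [0.17, 2.65], [-2.57, 2.57]. Speed limits (rad/s): [2.79, 2.79, 3.14, 3.14, 3.14, 3.14].

### API

Orientations are given as [roll, pitch, yaw] about the fixed x, y, z axes, in that order (R = Rz(yaw) Ry(pitch) Rx(roll)).
In Python, from bench import robot gives the robot as it stands.
- The arm moves only by the shell command python3 -m handwheel 'ROWS'. ROWS is a JSON object of lists of equal length, an entry for each row: "delta_pos": the shift along the tool's x, y, z in mm, a list of three; "rotation": the turn, a rotation vector about the tool's x, y, z in rad, a list of three; "claw": the closure, from -1 (fully open) to 1 (shut). In form: {"delta_pos": [[tx, ty, tz], ...], "rotation": [[wx, wy, wz], ...], "claw": [claw, ...]}. A call has exactly 8 rows; each row shifts and turns the commanded pose from where the row before left it, along the tool's axes as they then stand; what a row does not reach is not made up. A row lasts 1/8 s, in which the tool goes at most 62.5 mm and 10.7 degrees, less where a joint would pass 70% of its speed; a pose out of reach is approached as far as the arm can. A call with a gripper value outside its range is refused whole. The fingers move at their own pace and stop on an object; the grip force is fixed at half the most. Time passes only in rows, so rows that do not move let the fingers close, or fill a call up. It gives the time, the measured TCP pose, the force and the opening at its end, in the units of the state.
- robot.get_obs(): the state, without advancing time (a new reading comes with each control period).
- robot.snapshot(name): name is "scene" or "top" or "wrist"; returns a dict with "color" (384x512x3 uint8, red, green, blue), "intrinsics" (3x3 intrinsics, pixels), "eye" and "rotation" of the camera in the world. Camera axes: x right, y down, z forward; pixel columns grow to the right and rows downward; lengths in m; the calibration is good to about 2 mm. The wrist camera is an equidistant fisheye: a pixel r from the principal point sees the ray r / f radians off the axis. A picture is of the moment at which its call begins. There is no depth.
- robot.close_job(): hands the job in, once; it reports no verdict.
The state is a dict: "time": time; "joint_positions": joint angles; "qvel": joint speeds; "joint_torque": joint torques, N m; "tool_pos": TCP position; "ee_rot": TCP orientation; "wrist_force": force on the tool from outside, world axes, zero at the start; "wrist_torque": the same for the moment, N m; "width": finger opening in m.
Only numpy, scipy, OpenCV 4.12 (cv2) and the standard library are available. Lean on these libraries where they do the work, as an engineer would, in place of code of your own. Each camera call takes 0.05 s, during which the arm holds its last target.

## Working session

There is one attempt and no reset: what is moved stays moved. The work goes in short steps, Python scripts to look and compute and a shell command to move; the robot and the scene stay as the last step left them, time stands still between calls to the robot, and variables do not carry over. Pictures are saved under pics/ and viewed, and the job is handed in when it is done.

```bash
ls; mkdir -p pics
python3 - <<'E'
from bench import robot
import cv2,json,numpy as np
o=robot.get_obs();print(o)
for n in("scene","top","wrist"):
    s=robot.snapshot(n);cv2.imwrite(f"pics/{n}0.png",s["color"][:,:,::-1])
    print(n,s["intrinsics"],s["eye"],s["rotation"])
    np.savez(f"pics/{n}0.npz",K=s["intrinsics"],e=s["eye"],R=s["rotation"])
E
```

```text
pics
{'time': 0.0, 'joint_positions': array([ 1.24485582e+00,  8.79453458e-02,  1.37225078e+00, -5.07475661e-07,
        1.68357236e+00, -1.03104279e-01]), 'qvel': array([ 4.44714686e-05,  7.29732042e-04,  2.66080334e-03, -9.15954786e-04,
       -4.18908260e-07, -5.40589280e-04]), 'joint_torque': array([-5.03090416e-05, -3.40176845e+01, -3.02432263e+01,  7.18780607e-02,
        3.28722631e-02, -1.97689506e-04]), 'tool_pos': array([0.12136352, 0.53583255, 0.17991126]), 'ee_rot': array([-3.14136922e+00,  2.16432291e-03,  1.34796028e+00]), 'wrist_force': array([ 0.55079827, -0.72941662, -0.42763908]), 'wrist_torque': array([0.00199887, 0.02115542, 0.00438181]), 'width': 0.09388141472017589}
scene [[351.03952903   0.         255.49126897]
 [  0.         351.03952903 196.39548196]
 [  0.           0.           1.        ]] [ 1.08286199 -0.57817907  0.6706225 ] [-2.26861441  0.0147319   0.8493962 ]
top [[364.70418994   0.         257.26561457]
 [  0.         364.70418994 199.03249668]
 [  0.           0.           1.        ]] [ 0.44112132 -0.12054576  1.32314153] [-3.05834676  0.0072247  -1.55319832]
wrist [[297.31863964   0.         255.22823129]
 [  0.         297.31863964 189.13378193]
 [  0.           0.           1.        ]] [0.05681826 0.55090403 0.38295064] [2.90721013e+00 2.07562730e-03 1.34762689e+00]
```

View pics/scene0.png

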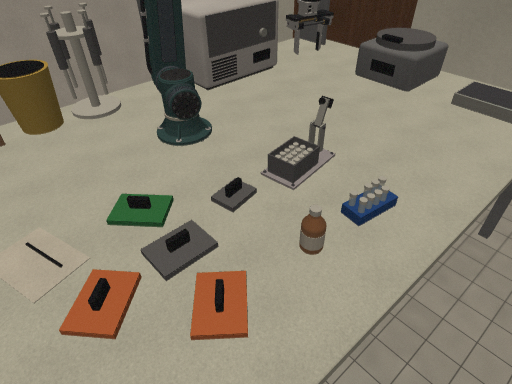

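View pics/top0.png

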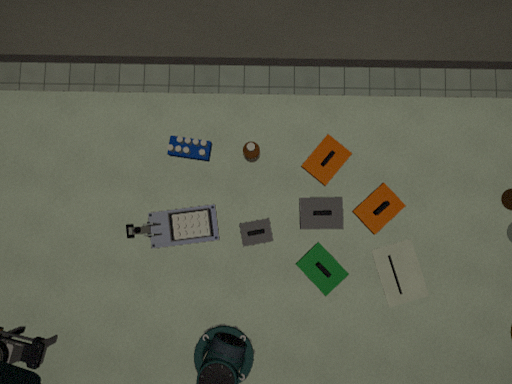

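View pics/wrist0.png

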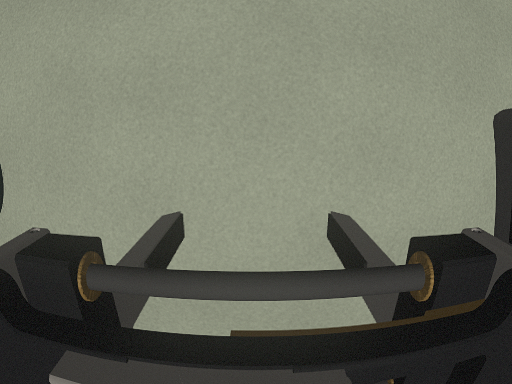

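```bash
cat > h.py <<'E'
import numpy as np,cv2
from scipy.spatial.transform import Rotation as Ro
def load(f):
    d=np.load(f);return d["K"],d["e"],Ro.from_euler("xyz",d["R"]).as_matrix()
def back(f,uv,z):
    K,e,R=load(f);r=R@np.linalg.inv(K)@np.array([uv[0],uv[1],1.]);return e+r*(z-e[2])/r[2]
def proj(f,p):
    K,e,R=load(f);c=K@(R.T@(np.array(p)-e));return c[:2]/c[2]
def crop(src,dst,x0,y0,w,h,s):
    im=cv2.imread(src)[y0:y0+h,x0:x0+w];cv2.imwrite(dst,cv2.resize(im,None,fx=s,fy=s,interpolation=cv2.INTER_CUBIC))
E
python3 -c "
from h import *
crop('pics/top0.png','pics/c1.png',115,190,110,70,7)
crop('pics/top0.png','pics/c2.png',290,180,70,60,10)
crop('pics/scene0.png','pics/c3.png',250,85,110,110,5)
print(proj('pics/top0.npz',[0,0,0]))
"
```

```text
[223.51514166 354.67149939]
```

View pics/c1.png

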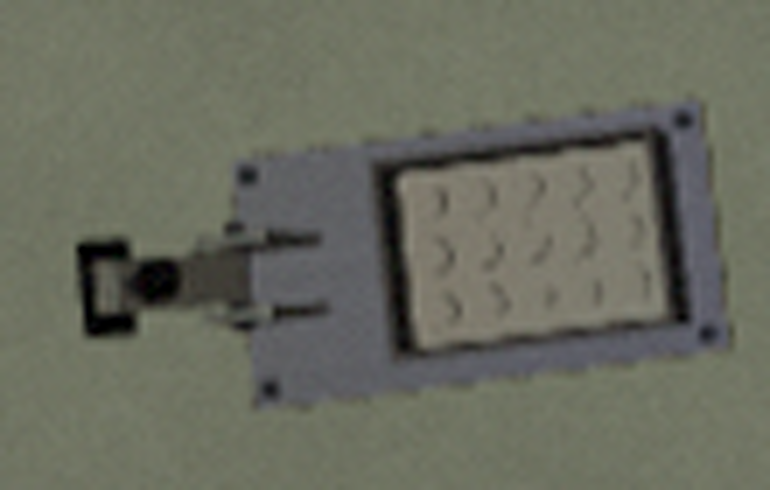

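View pics/c2.png

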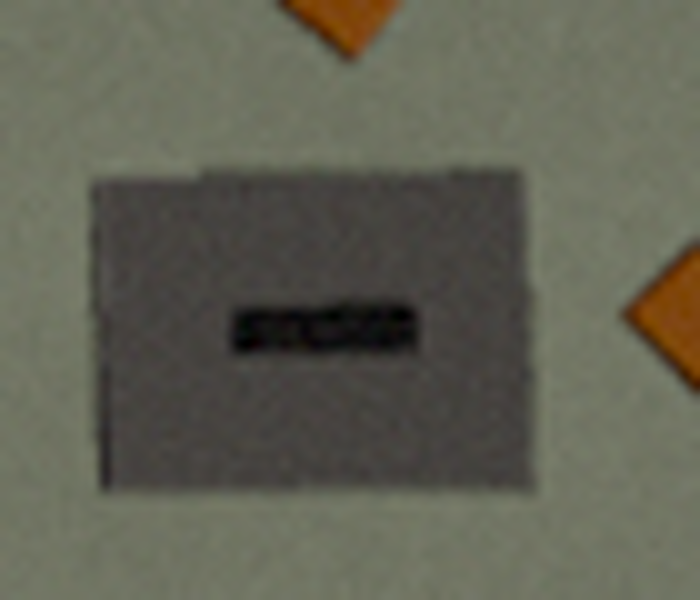

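View pics/c3.png

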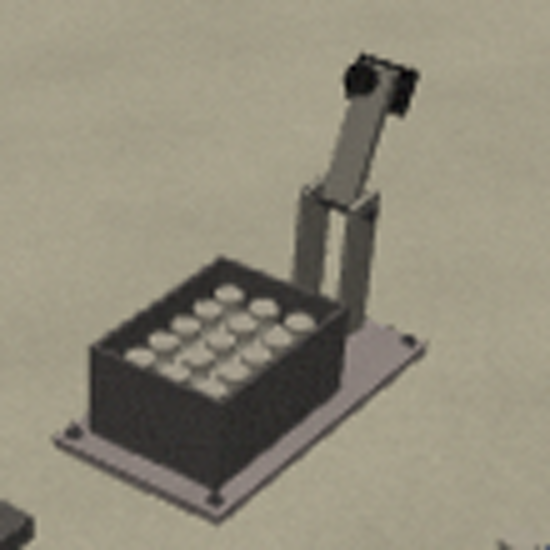

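```bash
cat > fit.py <<'E'
from h import *
from scipy.optimize import least_squares
def px(c,x0,y0,s): return [(np.array(p)+.5)/s-.5+[x0,y0] for p in c]
def fit(obs,g0,zf=False):
    # obs: list (npzfile, uv, local xyz)
    def f(g):
        M=Ro.from_euler("z",g[2]).as_matrix()
        return np.concatenate([proj(a,M@np.array(l)+[g[0],g[1],0])-uv for a,uv,l in obs])
    r=least_squares(f,g0,loss="soft_l1");return r.x,r.fun.reshape(-1,2)
E
python3 - <<'E'
from fit import *
T='pics/top0.npz';S='pics/scene0.npz'
p=px([(372,165),(655,128),(690,320),(400,357)],115,190,7)
for q in p: print(back(T,q,.075))
# image up=+x, left=+y ; box +y toward clamp = left
a,b,z=.05,.07,.075
L=[(a,b,z),(a,-b,z),(-a,-b,z),(-a,b,z)]
q=px([(350,310),(212,402),(90,348),(222,257)],250,85,5)
ot=[(T,u,l) for u,l in zip(p,L)]; os=[(S,u,l) for u,l in zip(q,L)]
for o in(ot,os,ot+os):
    g,r=fit(o,[.4,.05,0]);print(g.round(4),r.round(1).tolist())
# lid
p=px([(95,180),(520,170),(533,488),(103,490)],290,180,10)
a,b,z=.057,.077,.018
L=[(a,b,z),(a,-b,z),(-a,-b,z),(-a,b,z)]
g,r=fit([(T,u,l) for u,l in zip(p,L)],[.4,-.3,0]);print('lid',g,r.round(1).tolist())
h=px([(232,308),(415,303),(418,348),(235,352)],290,180,10)
print(sum(back(T,u,.036) for u in h)/4)
E
```

```text
[0.49132331 0.19651573 0.075     ]
[0.51185285 0.05827627 0.075     ]
[0.41853746 0.03851908 0.075     ]
[0.39811452 0.17930507 0.075     ]
[0.455  0.1182 0.1675] [[0.3, -0.4], [0.2, -1.2], [-0.7, 0.3], [0.1, 1.2]]
[0.454  0.1213 0.1166] [[-0.1, -0.1], [0.6, 0.7], [-0.9, -0.6], [0.2, -0.0]]
[0.4551 0.1196 0.1407] [[0.2, -1.0], [0.3, -0.8], [-1.4, 0.9], [-0.8, 0.7], [-0.4, -0.1], [1.1, 1.2], [-0.9, 0.1], [-0.5, 0.3]]
lid [ 0.504691   -0.33726223  0.03321525] [[-0.2, -0.4], [0.3, -0.1], [0.1, -0.0], [-0.2, 0.5]]
[ 0.5051978  -0.33860764  0.036     ]
```

```bash
python3 -c "
from h import *
crop('pics/scene0.png','pics/c4.png',130,215,100,70,8)
"
```

```text
(no output)
```

View pics/c4.png

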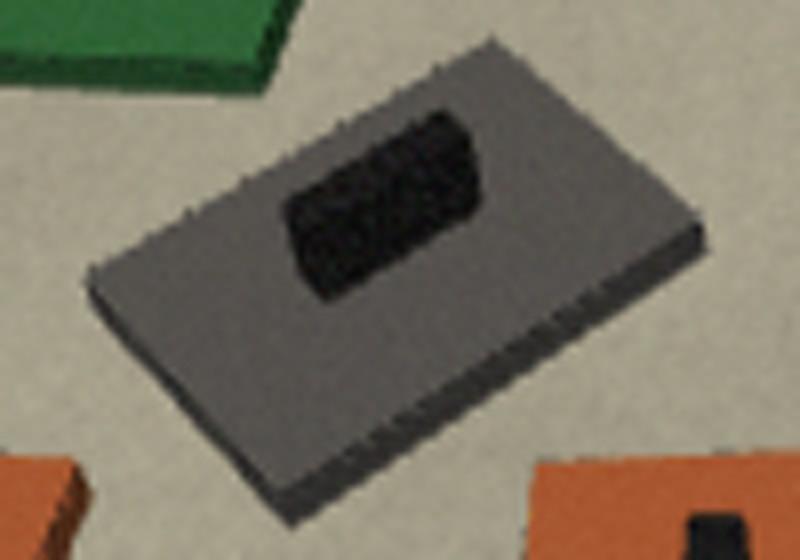

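Run:
```python
from fit import *
T='pics/top0.npz';S='pics/scene0.npz'
p=px([(95,180),(520,170),(533,488),(103,490)],290,180,10)
q=px([(703,218),(283,492),(90,283),(490,40)],130,215,8)
a,b,z=.057,.077,.018
L=[(a,b,z),(a,-b,z),(-a,-b,z),(-a,b,z)]
ot=[(T,u,l) for u,l in zip(p,L)]; os=[(S,u,l) for u,l in zip(q,L)]
for o in(ot,os,ot+os):
    g,r=fit(o,[.4,-.3,0]);print(g.round(4),r.round(1).tolist())
h=px([(232,308),(415,303),(418,348),(235,352)],290,180,10)
print(sum(back(T,u,.054) for u in h)/4)
```

```text
[ 0.5047 -0.3373  0.0332] [[-0.2, -0.4], [0.3, -0.1], [0.1, -0.0], [-0.2, 0.5]]
[ 0.5072 -0.3378  0.0402] [[0.3, -0.1], [0.2, 0.6], [-0.9, -0.3], [0.3, -0.3]]
[ 0.506  -0.3374  0.0372] [[-0.2, -0.7], [0.3, -0.5], [0.2, -0.5], [-0.1, 0.2], [0.1, -0.4], [-0.1, 0.2], [-1.0, -0.8], [0.2, -0.6]]
[ 0.50430172 -0.33555816  0.054     ]
```

```bash
cat > plan.py <<'E'
from h import *
import sys
from bench import robot
def plan(goal,yaw,n=8,start=None):
    o=robot.get_obs()
    p=np.array(o["tool_pos"]);R=Ro.from_euler("xyz",o["ee_rot"])
    G=Ro.from_euler("xyz",[np.pi,0,yaw]); w=(R.inv()*G).as_rotvec()
    print("at",p.round(4),o["ee_rot"].round(4),"wrist F",o["wrist_force"].round(1),"t",o["time"])
    d=(np.array(goal)-p)/n
    for i in range(n):
        Ri=R*Ro.from_rotvec(w*i/n)
        print((Ri.inv().apply(d)*1000).round(1).tolist(),(w/n).round(4).tolist())
if __name__=="__main__":
    a=[float(x) for x in sys.argv[1:]]
    plan(a[:3],a[3],int(a[4]) if len(a)>4 else 8)
E
python3 plan.py .455 .06 .33 .141
```

```text
at [0.1214 0.536  0.1802] [-3.1415e+00  1.6000e-03  1.3480e+00] wrist F [-0.7  0.   0.7] t 0.15
[-48.8, 53.8, -18.7] [0.0001, 0.0002, 0.1509]
[-40.2, 60.5, -18.7] [0.0001, 0.0002, 0.1509]
[-30.6, 65.9, -18.7] [0.0001, 0.0002, 0.1509]
[-20.4, 69.7, -18.7] [0.0001, 0.0002, 0.1509]
[-9.7, 72.0, -18.7] [0.0001, 0.0002, 0.1509]
[1.3, 72.6, -18.7] [0.0001, 0.0002, 0.1509]
[12.2, 71.6, -18.7] [0.0001, 0.0002, 0.1509]
[22.8, 69.0, -18.7] [0.0001, 0.0002, 0.1509]
```

```bash
python3 -m handwheel '{"delta_pos":[[-24,27,-19],[-20,30,-19],[-15,33,-19],[-10,35,-19],[-5,36,-19],[0,36,-19],[6,36,-19],[11,34,-17]],"rotation":[[0,0,0.151],[0,0,0.151],[0,0,0.151],[0,0,0.151],[0,0,0.151],[0,0,0.151],[0,0,0.151],[0,0,0.151]],"claw":[-1,-1,-1,-1,-1,-1,-1,-1]}'; python3 plan.py .455 .06 .33 .141
```

```text
time: 1.15
tool_pos: [0.2877, 0.298, 0.3316]
ee_rot: [-3.142, -0.0, 0.135]
wrist_force: [1.3, -0.2, 0.0]
width: 0.0941
at [0.2877 0.298  0.3316] [-3.1415e+00 -1.0000e-04  1.3510e-01] wrist F [ 1.3 -0.2  0. ] t 1.15
[16.7, 32.3, 0.2] [-0.0, -0.0, -0.0007]
[16.7, 32.3, 0.2] [-0.0, -0.0, -0.0007]
[16.7, 32.3, 0.2] [-0.0, -0.0, -0.0007]
[16.6, 32.3, 0.2] [-0.0, -0.0, -0.0007]
[16.6, 32.4, 0.2] [-0.0, -0.0, -0.0007]
[16.6, 32.4, 0.2] [-0.0, -0.0, -0.0007]
[16.6, 32.4, 0.2] [-0.0, -0.0, -0.0007]
[16.6, 32.4, 0.2] [-0.0, -0.0, -0.0007]
```

```bash
python3 -m handwheel '{"delta_pos":[[19,37,0],[19,37,0],[19,37,0],[19,37,0],[19,37,0],[19,37,0],[19,37,0],[0,0,0]],"rotation":[[0,0,0],[0,0,0],[0,0,0],[0,0,0],[0,0,0],[0,0,0],[0,0,0],[0,0,0]],"claw":[-1,-1,-1,-1,-1,-1,-1,-1]}'
cat > snap.py <<'E'
import sys,cv2,numpy as np
from bench import robot
n,f=sys.argv[1:3]
s=robot.snapshot(n);cv2.imwrite(f"pics/{f}.png",s["color"][:,:,::-1])
np.savez(f"pics/{f}.npz",K=s["intrinsics"],e=s["eye"],R=s["rotation"])
E
python3 snap.py wrist w1; python3 -c "
from h import *
crop('pics/w1.png','pics/w1b.png',0,0,512,384,1.56)"
```

```text
time: 2.15
tool_pos: [0.4558, 0.0593, 0.3296]
ee_rot: [-3.141, 0.003, 0.136]
wrist_force: [0.0, -0.2, -0.5]
width: 0.094
```

View pics/w1.png

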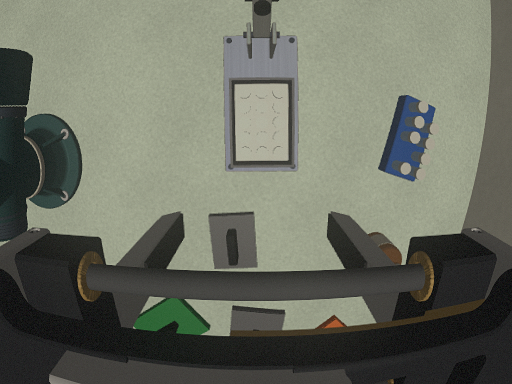

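```bash
python3 -c "
from h import *
crop('pics/w1.png','pics/c5.png',210,65,105,110,5.4)
crop('pics/w1.png','pics/c6.png',215,0,95,70,8)"
```

```text
(no output)
```

View pics/c5.png

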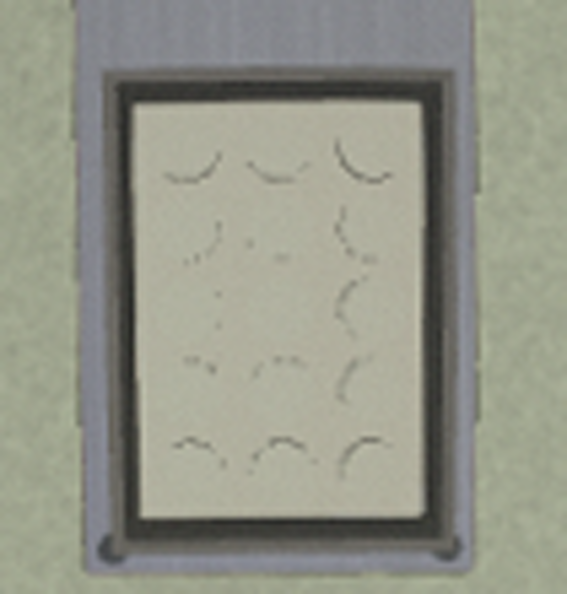

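View pics/c6.png

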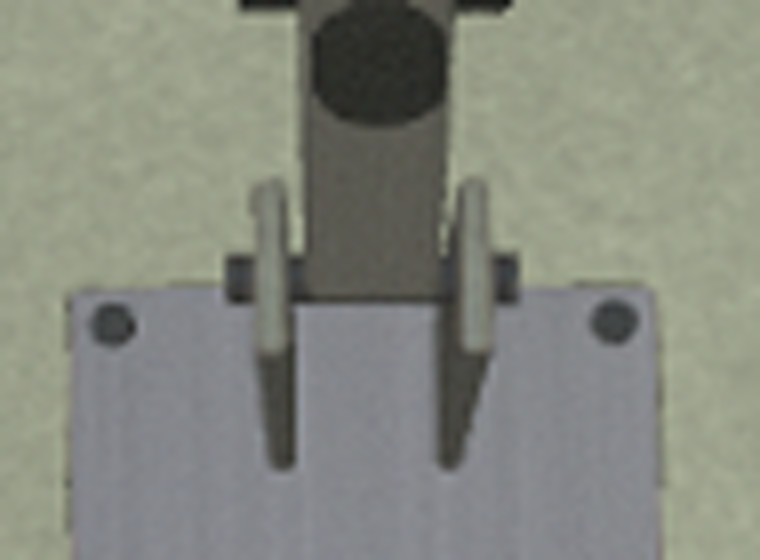

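```bash
cat >> h.py <<'E'
def projf(f,p):
    K,e,R=load(f);c=R.T@(np.array(p)-e);th=np.arctan2(np.hypot(c[0],c[1]),c[2]);r=th*K[0,0]
    return K[:2,2]+r*c[:2]/np.hypot(c[0],c[1])
_pp=proj
def proj(f,p): return projf(f,p) if '/w' in f else _pp(f,p)
E
python3 - <<'E'
from fit import *
W='pics/w1.npz';T='pics/top0.npz';S='pics/scene0.npz'
w=px([(456,68),(450,550),(119,555),(103,70)],210,65,5.4)
a,b,z=.05,.07,.075
L=[(a,b,z),(a,-b,z),(-a,-b,z),(-a,b,z)]
p=px([(372,165),(655,128),(690,320),(400,357)],115,190,7)
q=px([(350,310),(212,402),(90,348),(222,257)],250,85,5)
ow=[(W,u,l) for u,l in zip(w,L)]
ot=[(T,u,l) for u,l in zip(p,L)]; os=[(S,u,l) for u,l in zip(q,L)]
for o in(ow,ow+ot+os):
    g,r=fit(o,[.4,.05,0]);print(g.round(4),r.round(1).tolist())
# clamp: angle from pin & far features
g=np.array([.4545,.1198,.141])
M=Ro.from_euler("z",g[2]).as_matrix();B=np.array([g[0],g[1],0])
for sx in(-.026,.026): print('pin',sx,projf(W,B+M@[sx,.13,.105]))
print('pins seen',px([(240,278),(505,278)],215,0,8))
for th in np.arange(1.6,2.11,.1):
    d=np.array([0,-np.cos(th),np.sin(th)]);n=np.array([0,np.sin(th),np.cos(th)]);h=np.array([0,.13,.105])
    print(round(th,2),'foot',projf(W,B+M@(h+.078*d-.026*n)),'pad',[projf(W,B+M@(h+.063*d+.012*n+[s,0,0])) for s in(-.022,.022)], 'T',_p if 0 else proj(T,B+M@(h+.078*d+.012*n)))
E
```

```text
[0.4576 0.123  0.1485] [[0.1, -0.2], [1.4, 0.3], [-1.2, 0.1], [-0.1, -0.1]]
[0.4566 0.1222 0.1428] [[-0.4, 0.4], [0.4, 0.9], [-2.2, 0.4], [-0.6, 0.2], [-0.5, -1.4], [-0.5, -1.2], [-2.1, 0.4], [-1.5, 0.3], [0.5, -0.3], [2.2, 1.0], [0.1, -0.0], [0.3, 0.1]]
pin -0.026 [241.27811285  36.12084751]
pin 0.026 [277.5547104   36.08293052]
pins seen [array([244.5625,  34.3125]), array([277.6875,  34.3125])]
1.6 foot [260.36122106  36.6803788 ] pad [array([242.13999565,  12.70173907]), array([277.69948535,  12.71118661])] T [137.22308828 229.51188965]
1.7 foot [260.33490523  29.95742429] pad [array([242.20598557,   8.78307872]), array([277.5186835 ,   8.79440041])] T [134.97971714 229.81489981]
1.8 foot [260.29563819  23.34003475] pad [array([242.29313918,   5.24886663]), array([277.30771795,   5.26129177])] T [132.89675265 230.10789382]
1.9 foot [260.24421833  16.94277997] pad [array([242.39929668,   2.13474664]), array([277.0710108 ,   2.14753728])] T [130.99791039 230.38745279]
2.0 foot [260.18181071  10.87114798] pad [array([242.52206909,  -0.53338784]), array([276.81320988,  -0.52091437])] T [129.30404027 230.65039097]
2.1 foot [260.10987717   5.21781722] pad [array([242.6589399 ,  -2.73893665]), array([276.53901597,  -2.72739153])] T [127.83284687 230.89380415]
```

```bash
python3 plan.py .504 -.397 .275 .037
```

```text
at [0.4552 0.0605 0.3302] [-3.1409e+00  2.0000e-03  1.3770e-01] wrist F [-0.2 -0.7  0.3] t 2.2
[-1.8, 57.5, 6.9] [-0.0001, 0.0003, 0.0126]
[-1.1, 57.5, 6.9] [-0.0001, 0.0003, 0.0126]
[-0.3, 57.5, 6.9] [-0.0001, 0.0003, 0.0126]
[0.4, 57.5, 6.9] [-0.0001, 0.0003, 0.0126]
[1.1, 57.5, 6.9] [-0.0001, 0.0003, 0.0126]
[1.8, 57.5, 6.9] [-0.0001, 0.0003, 0.0126]
[2.5, 57.5, 6.9] [-0.0001, 0.0003, 0.0126]
[3.3, 57.4, 6.9] [-0.0001, 0.0003, 0.0126]
```

```bash
python3 -m handwheel '{"delta_pos":[[-1,48,6],[-1,48,6],[0,48,6],[1,48,6],[1,48,6],[2,48,6],[2,48,6],[2,48,6]],"rotation":[[0,0,0.0126],[0,0,0.0126],[0,0,0.0126],[0,0,0.0126],[0,0,0.0126],[0,0,0.0126],[0,0,0.0126],[0,0,0.0126]],"claw":[-1,-1,-1,-1,-1,-1,-1,-1]}'; python3 plan.py .504 -.397 .275 .037 4
```

```text
time: 3.2
tool_pos: [0.4983, -0.3203, 0.2833]
ee_rot: [-3.141, -0.001, 0.041]
wrist_force: [0.5, 0.0, 0.0]
width: 0.0942
at [ 0.4983 -0.3203  0.2833] [-3.1412e+00 -8.0000e-04  4.0900e-02] wrist F [0.5 0.  0. ] t 3.2
[0.6, 19.2, 2.1] [-0.0001, -0.0002, 0.001]
[0.6, 19.2, 2.1] [-0.0001, -0.0002, 0.001]
[0.7, 19.2, 2.1] [-0.0001, -0.0002, 0.001]
[0.7, 19.2, 2.1] [-0.0001, -0.0002, 0.001]
```

```bash
python3 -m handwheel '{"delta_pos":[[1,26,3],[1,26,3],[1,25,2],[0,0,0],[0,0,0],[0,0,0],[0,0,0],[0,0,0]],"rotation":[[0,0,0.004],[0,0,0],[0,0,0],[0,0,0],[0,0,0],[0,0,0],[0,0,0],[0,0,0]],"claw":[-1,-1,-1,-1,-1,-1,-1,-1]}'; python3 snap.py wrist w2;python3 -c "
from h import *
crop('pics/w2.png','pics/c7.png',195,55,120,120,5)"
```

```text
time: 4.2
tool_pos: [0.5037, -0.3969, 0.2754]
ee_rot: [3.141, -0.0, 0.036]
wrist_force: [-0.0, 0.8, -0.2]
width: 0.0942
```

View pics/w2.png

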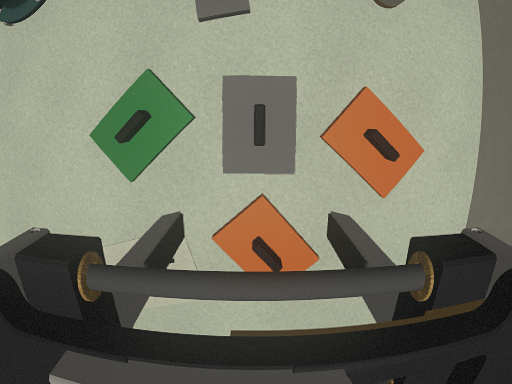

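View pics/c7.png

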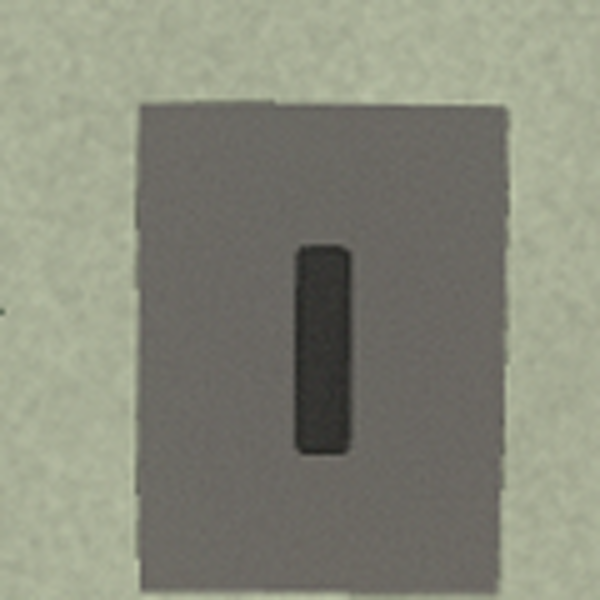

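```bash
python3 - <<'E'
from fit import *
W='pics/w2.npz'
w=px([(509,106),(499,594),(139,592),(139,103)],195,55,5)
a,b,z=.057,.077,.018
L=[(a,b,z),(a,-b,z),(-a,-b,z),(-a,b,z)]
g,r=fit([(W,u,l) for u,l in zip(w,L)],[.5,-.35,0]);print(g.round(4),r.round(1).tolist())
h=px([(351,246),(349,455),(296,454),(298,245)],195,55,5)
a,b,z=.008,.03,.054
L=[(a,b,z),(a,-b,z),(-a,-b,z),(-a,b,z)]
g,r=fit([(W,u,l) for u,l in zip(h,L)],[.5,-.35,0]);print('handle',g.round(4),r.round(1).tolist())
E
python3 plan.py .506 -.335 .1 .042; python3 -c "
from bench import robot;print(robot.get_obs()['joint_positions'])"
```

```text
[ 0.5083 -0.3373  0.0276] [[0.1, -0.1], [0.1, 0.2], [0.0, 0.1], [-0.2, -0.3]]
handle [ 0.5082 -0.3374  0.0264] [[0.4, -0.1], [0.3, 0.0], [-0.3, 0.1], [-0.4, -0.0]]
at [ 0.5037 -0.3971  0.2753] [ 3.1415e+00 -3.0000e-04  3.5500e-02] wrist F [ 1.8 -0.4 -0.7] t 4.25
[0.6, -7.7, 21.9] [0.0, -0.0, -0.0008]
[0.6, -7.7, 21.9] [0.0, -0.0, -0.0008]
[0.6, -7.7, 21.9] [0.0, -0.0, -0.0008]
[0.6, -7.7, 21.9] [0.0, -0.0, -0.0008]
[0.6, -7.7, 21.9] [0.0, -0.0, -0.0008]
[0.6, -7.7, 21.9] [0.0, -0.0, -0.0008]
[0.6, -7.7, 21.9] [0.0, -0.0, -0.0008]
[0.6, -7.7, 21.9] [0.0, -0.0, -0.0008]
[-7.56010910e-01  3.02143723e-01  9.33976602e-01  1.05802733e-04
  1.90521579e+00 -7.91515277e-01]
```

```bash
python3 -m handwheel '{"delta_pos":[[1,-10,10],[1,-10,20],[1,-10,30],[1,-10,40],[1,-10,40],[1,-9.6,35],[0,0,15],[0,0,3]],"rotation":[[0,0,0.0065],[0,0,0],[0,0,0],[0,0,0],[0,0,0],[0,0,0],[0,0,0],[0,0,0]],"claw":[-1,-1,-1,-1,-1,-1,-1,-1]}'; python3 plan.py .5075 -.3373 .024 .029 3
```

```text
time: 5.25
tool_pos: [0.5076, -0.3378, 0.0815]
ee_rot: [-3.141, 0.001, 0.029]
wrist_force: [0.2, -1.0, 0.0]
width: 0.0939
at [ 0.5076 -0.3378  0.0815] [-3.141e+00  8.000e-04  2.850e-02] wrist F [ 0.2 -1.   0. ] t 5.25
[-0.0, -0.1, 19.2] [-0.0002, 0.0003, -0.0002]
[-0.0, -0.1, 19.2] [-0.0002, 0.0003, -0.0002]
[-0.0, -0.2, 19.2] [-0.0002, 0.0003, -0.0002]
```

```bash
python3 -m handwheel '{"delta_pos":[[0,0,20],[0,0,20],[0,-0.5,16],[0,0,0],[0,0,0],[0,0,0],[0,0,0],[0,0,0]],"rotation":[[0,0,0],[0,0,0],[0,0,0],[0,0,0],[0,0,0],[0,0,0],[0,0,0],[0,0,0]],"claw":[-1,-1,-1,-1,1,1,1,1]}'; python3 plan.py .5075 -.3373 .024 .029 1;python3 snap.py wrist w3
```

```text
time: 6.25
tool_pos: [0.508, -0.3372, 0.0264]
ee_rot: [3.141, -0.0, 0.029]
wrist_force: [0.7, -0.3, -0.3]
width: 0.0576
at [ 0.508  -0.3372  0.0264] [ 3.1413e+00 -5.0000e-04  2.8800e-02] wrist F [ 0.7 -0.3 -0.3] t 6.25
[-0.5, 0.1, 2.4] [0.0003, -0.0005, -0.0002]
```

View pics/w3.png

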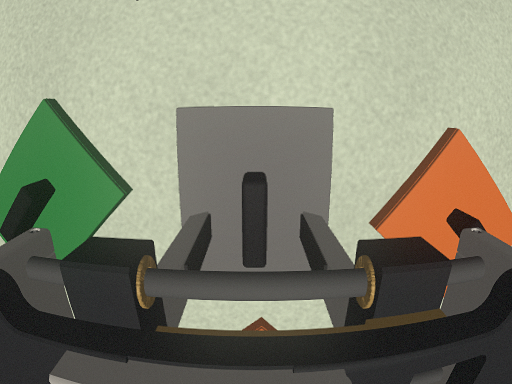

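```bash
python3 -m handwheel '{"delta_pos":[[0,0,2],[0,0,0],[0,0,0],[0,0,0],[0,0,0],[0,0,0],[0,0,0],[0,0,0]],"rotation":[[0,0,0],[0,0,0],[0,0,0],[0,0,0],[0,0,0],[0,0,0],[0,0,0],[0,0,0]],"claw":[1,1,1,1,1,1,1,1]}'; python3 plan.py .5075 -.3373 .024 .029 1;python3 snap.py wrist w4
```

```text
time: 7.3
tool_pos: [0.5078, -0.3371, 0.024]
ee_rot: [-3.141, 0.0, 0.029]
wrist_force: [-0.2, 0.1, -0.0]
width: 0.0158
at [ 0.5078 -0.3371  0.024 ] [-3.1415e+00  1.0000e-04  2.8700e-02] wrist F [-0.2  0.1 -0. ] t 7.3
[-0.3, 0.2, 0.0] [-0.0001, 0.0001, -0.0003]
```

View pics/w4.png

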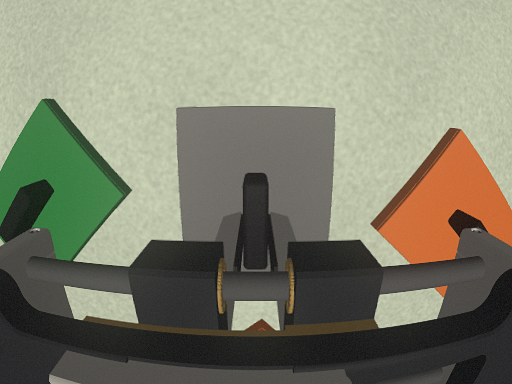

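```bash
python3 -m handwheel '{"delta_pos":[[0,0,-8],[0,0,-20],[0,0,-30],[0,0,-30],[0,0,-30],[0,0,-25],[0,0,-7],[0,0,0]],"rotation":[[0,0,0],[0,0,0],[0,0,0],[0,0,0],[0,0,0],[0,0,0],[0,0,0],[0,0,0]],"claw":[1,1,1,1,1,1,1,1]}'; python3 plan.py .4573 .1225 .174 .145 16;python3 snap.py wrist w5
```

```text
time: 8.35
tool_pos: [0.5078, -0.337, 0.1739]
ee_rot: [-3.142, -0.0, 0.029]
wrist_force: [1.0, -0.6, -2.1]
width: 0.0154
at [ 0.5078 -0.337   0.1739] [-3.1415e+00 -1.0000e-04  2.8800e-02] wrist F [ 1.  -0.6 -2.1] t 8.35
[-2.3, -28.8, -0.0] [-0.0, -0.0, -0.0073]
[-2.1, -28.8, -0.0] [-0.0, -0.0, -0.0073]
[-1.9, -28.8, -0.0] [-0.0, -0.0, -0.0073]
[-1.7, -28.8, -0.0] [-0.0, -0.0, -0.0073]
[-1.5, -28.9, -0.0] [-0.0, -0.0, -0.0073]
[-1.3, -28.9, -0.0] [-0.0, -0.0, -0.0073]
[-1.1, -28.9, -0.0] [-0.0, -0.0, -0.0073]
[-0.9, -28.9, -0.0] [-0.0, -0.0, -0.0073]
[-0.7, -28.9, -0.0] [-0.0, -0.0, -0.0073]
[-0.4, -28.9, -0.0] [-0.0, -0.0, -0.0073]
[-0.2, -28.9, -0.0] [-0.0, -0.0, -0.0073]
[-0.0, -28.9, -0.0] [-0.0, -0.0, -0.0073]
[0.2, -28.9, -0.0] [-0.0, -0.0, -0.0073]
[0.4, -28.9, -0.0] [-0.0, -0.0, -0.0073]
[0.6, -28.9, -0.0] [-0.0, -0.0, -0.0073]
[0.8, -28.9, -0.0] [-0.0, -0.0, -0.0073]
```

View pics/w5.png

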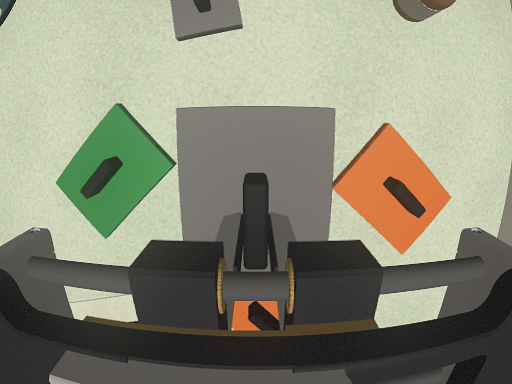

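```bash
python3 -m handwheel '{"delta_pos":[[-2,-15,0],[-2,-30,0],[-2,-40,0],[-2,-40,0],[-1,-40,0],[-1,-40,0],[-1,-35,0],[-1,-25,0]],"rotation":[[0,0,-0.01],[0,0,-0.01],[0,0,-0.01],[0,0,-0.01],[0,0,-0.01],[0,0,-0.01],[0,0,-0.01],[0,0,-0.01]],"claw":[1,1,1,1,1,1,1,1]}'; python3 plan.py .4573 .1225 .174 .145 8
```

```text
time: 9.4
tool_pos: [0.4771, -0.0709, 0.173]
ee_rot: [-3.14, 0.002, 0.111]
wrist_force: [0.7, -0.2, -2.6]
width: 0.0156
at [ 0.4771 -0.0709  0.173 ] [-3.1401e+00  1.7000e-03  1.1100e-01] wrist F [ 0.7 -0.2 -2.6] t 9.4
[0.2, -24.3, -0.1] [-0.0002, 0.0002, -0.0042]
[0.3, -24.3, -0.1] [-0.0002, 0.0002, -0.0042]
[0.4, -24.3, -0.1] [-0.0002, 0.0002, -0.0042]
[0.5, -24.3, -0.1] [-0.0002, 0.0002, -0.0042]
[0.6, -24.3, -0.1] [-0.0002, 0.0002, -0.0042]
[0.7, -24.3, -0.1] [-0.0002, 0.0002, -0.0042]
[0.8, -24.3, -0.1] [-0.0002, 0.0002, -0.0042]
[0.9, -24.3, -0.1] [-0.0002, 0.0002, -0.0042]
```

```bash
python3 -m handwheel '{"delta_pos":[[0,-30,0],[0,-30,0],[1,-30,0],[1,-30,0],[1,-30,0],[1,-25,0],[1,-15,0],[0,0,0]],"rotation":[[0,0,-0.006],[0,0,-0.006],[0,0,-0.006],[0,0,-0.006],[0,0,-0.005],[0,0,-0.005],[0,0,0],[0,0,0]],"claw":[1,1,1,1,1,1,1,1]}'; python3 plan.py .4573 .1225 .174 .145 1;python3 snap.py wrist w6; python3 snap.py top top6; python3 snap.py scene scene6;python3 -c "
from h import *
crop('pics/scene6.png','pics/c8.png',230,40,130,150,4)"
```

```text
time: 10.4
tool_pos: [0.4591, 0.1164, 0.1735]
ee_rot: [3.141, 0.001, 0.145]
wrist_force: [0.2, -0.6, -2.2]
width: 0.0159
at [0.4591 0.1164 0.1735] [3.1415e+00 1.0000e-03 1.4470e-01] wrist F [ 0.2 -0.6 -2.2] t 10.4
[-0.9, -6.3, -0.5] [0.0001, 0.001, -0.0003]
```

View pics/w6.png

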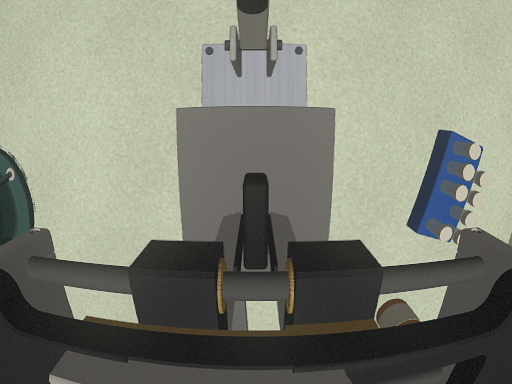

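View pics/c8.png

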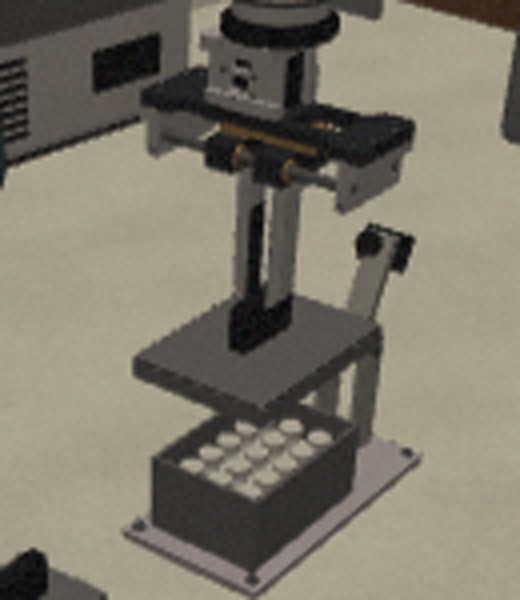

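```bash
python3 -c "
from h import *
crop('pics/w6.png','pics/c9.png',190,10,130,105,6)"
```

```text
(no output)
```

View pics/c9.png

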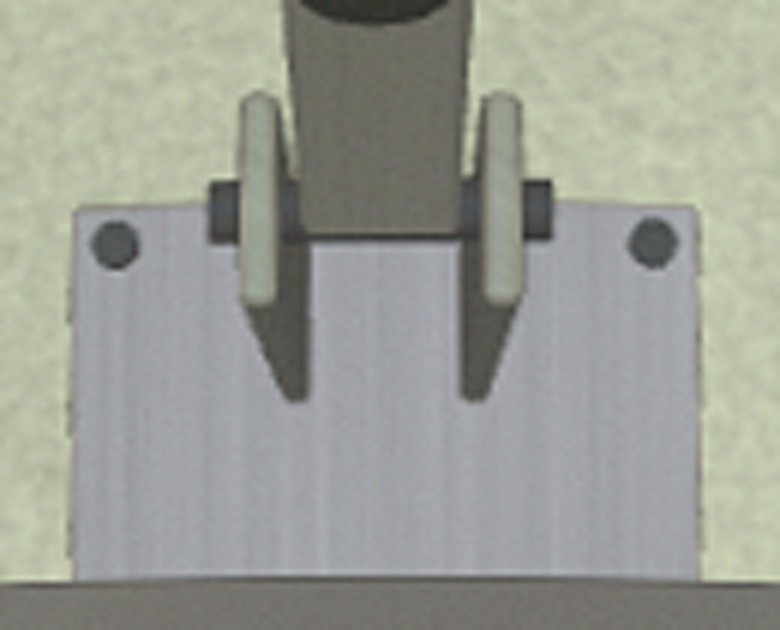

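Run:
```python
from fit import *
W='pics/w6.npz'
w=px([(209,212),(552,210),(241,303),(521,303),(241,96),(521,96)],190,10,6)
L=[(-.026,.13,.105),(.026,.13,.105),(-.021,.113,.115),(.021,.113,.115),(-.021,.147,.115),(.021,.147,.115)]
g,r=fit([(W,u,l) for u,l in zip(w,L)],[.457,.122,.14]);print(g.round(4),r.round(1).tolist())
for k in((0,1),(2,3,4,5)):
  r=fit([(W,w[i],L[i]) for i in k],[.457,.122,.145]);print(r[0])
# held lid: far edge corners z (top) = ?
p=px([(0,0)],0,0,1)
for z in(.168,):
  g=np.array([.4591,.1164,.145-.001]);M=Ro.from_euler("z",g[2]).as_matrix()
  for s in(-1,1): print(projf(W,M@np.array([s*.057,.077,z])+[g[0],g[1],0]))
```

```text
[0.4569 0.1226 0.1449] [[0.1, 0.2], [0.1, 0.4], [-0.9, 0.5], [0.7, 0.4], [-0.6, -1.0], [0.4, -1.2]]
[0.45713573 0.12294511 0.1480087 ]
[0.45675452 0.12229899 0.1432702 ]
[174.17195307 106.76197177]
[334.83241051 106.73460517]
```

```bash
python3 -m handwheel '{"delta_pos":[[-0.7,-3.4,0],[-0.5,-3,0],[0,0,15],[0,0,20],[0,0,15],[0,0,10],[0,0,5],[0,0,0]],"rotation":[[0,0,0],[0,0,0],[0,0,0],[0,0,0],[0,0,0],[0,0,0],[0,0,0],[0,0,0]],"claw":[1,1,1,1,1,1,1,1]}'; python3 plan.py .457 .1226 .085 .145 1;python3 snap.py scene scene7;python3 -c "
from h import *
crop('pics/scene7.png','pics/c10.png',250,90,110,100,5)"
```

```text
time: 11.55
tool_pos: [0.4577, 0.1219, 0.109]
ee_rot: [-3.142, 0.0, 0.143]
wrist_force: [0.6, -0.2, -1.2]
width: 0.0156
at [0.4577 0.1219 0.109 ] [-3.1415e+00  1.0000e-04  1.4280e-01] wrist F [ 0.6 -0.2 -1.2] t 11.55
[-0.6, -0.8, 24.0] [-0.0001, 0.0001, -0.0022]
```

View pics/c10.png

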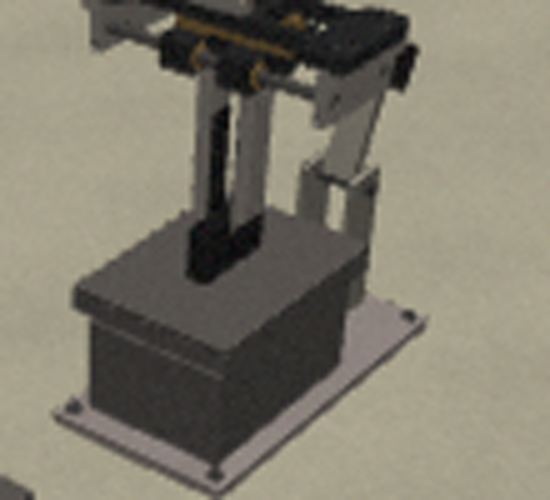

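Lid sits centred above the box. Lowering.

```bash
python3 -m handwheel '{"delta_pos":[[-0.5,-0.6,0],[0,0,5],[0,0,5],[0,0,5],[0,0,4],[0,0,3],[0,0,1],[0,0,0]],"rotation":[[0,0,-0.002],[0,0,0],[0,0,0],[0,0,0],[0,0,0],[0,0,0],[0,0,0],[0,0,0]],"claw":[1,1,1,1,1,1,1,1]}'; python3 plan.py .457 .1226 .085 .145 1;python3 snap.py scene scene8;python3 -c "
from h import *
crop('pics/scene8.png','pics/c11.png',250,90,110,100,5)"
```

```text
time: 12.6
tool_pos: [0.4572, 0.1225, 0.0861]
ee_rot: [-3.141, -0.0, 0.145]
wrist_force: [0.9, 0.2, -2.5]
width: 0.015
at [0.4572 0.1225 0.0861] [-3.1415e+00 -1.0000e-04  1.4470e-01] wrist F [ 0.9  0.2 -2.5] t 12.6
[-0.2, -0.2, 1.1] [-0.0001, -0.0001, -0.0003]
```

View pics/c11.png

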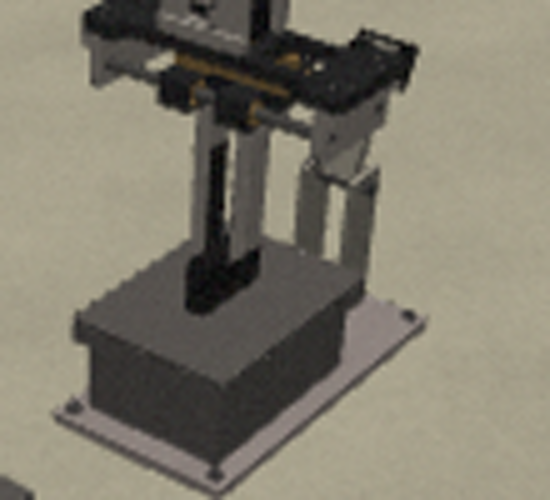

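```bash
python3 -m handwheel '{"delta_pos":[[0,0,1],[0,0,1],[0,0,0],[0,0,0],[0,0,0],[0,0,0],[0,0,0],[0,0,0]],"rotation":[[0,0,0],[0,0,0],[0,0,0],[0,0,0],[0,0,0],[0,0,0],[0,0,0],[0,0,0]],"claw":[1,1,1,1,1,1,1,1]}'
```

```text
time: 13.65
tool_pos: [0.4574, 0.1225, 0.0849]
ee_rot: [-3.142, -0.001, 0.145]
wrist_force: [-2.2, -0.9, 5.2]
width: 0.0153
```

```bash
python3 -m handwheel '{"delta_pos":[[0,0,0],[0,0,0],[0,0,0],[0,0,0],[0,0,0],[0,0,0],[0,0,0],[0,0,-2]],"rotation":[[0,0,0],[0,0,0],[0,0,0],[0,0,0],[0,0,0],[0,0,0],[0,0,0],[0,0,0]],"claw":[-1,-1,-1,-1,-1,-1,-1,-1]}';python3 snap.py wrist w9; python3 plan.py .457 .06 .33 .145 8
```

```text
time: 14.65
tool_pos: [0.457, 0.1224, 0.086]
ee_rot: [-3.141, 0.0, 0.145]
wrist_force: [-0.2, -0.1, 0.1]
width: 0.0915
at [0.4573 0.1225 0.0864] [-3.1415e+00 -5.0000e-04  1.4470e-01] wrist F [-1.1 -0.3 -0.2] t 14.7
[-1.2, 7.7, -30.4] [-0.0, -0.0001, -0.0]
[-1.2, 7.7, -30.4] [-0.0, -0.0001, -0.0]
[-1.2, 7.7, -30.4] [-0.0, -0.0001, -0.0]
[-1.2, 7.7, -30.4] [-0.0, -0.0001, -0.0]
[-1.2, 7.7, -30.4] [-0.0, -0.0001, -0.0]
[-1.2, 7.7, -30.4] [-0.0, -0.0001, -0.0]
[-1.2, 7.7, -30.4] [-0.0, -0.0001, -0.0]
[-1.2, 7.7, -30.4] [-0.0, -0.0001, -0.0]
```

View pics/w9.png

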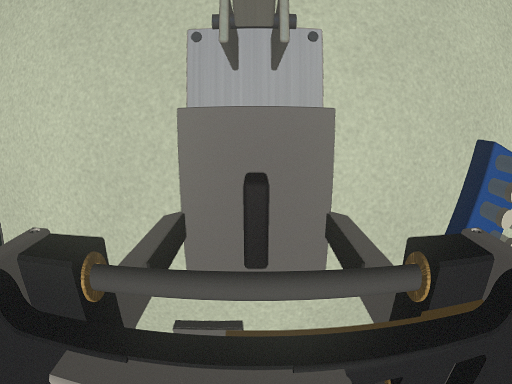

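```bash
python3 -m handwheel '{"delta_pos":[[0,0,-10],[0,0,-30],[-1,8,-40],[-2,14,-40],[-2,15,-40],[-2,15,-40],[-1,10,-35],[0,0,-9]],"rotation":[[0,0,0],[0,0,0],[0,0,0],[0,0,0],[0,0,0],[0,0,0],[0,0,0],[0,0,0]],"claw":[-1,-1,-1,-1,1,1,1,1]}';python3 snap.py wrist w10; python3 -c "
from h import *
crop('pics/w10.png','pics/c12.png',200,0,115,190,3.1)"
```

```text
time: 15.7
tool_pos: [0.459, 0.0595, 0.3334]
ee_rot: [3.141, -0.006, 0.144]
wrist_force: [-1.0, 0.1, 0.3]
width: 0.0573
```

View pics/w10.png

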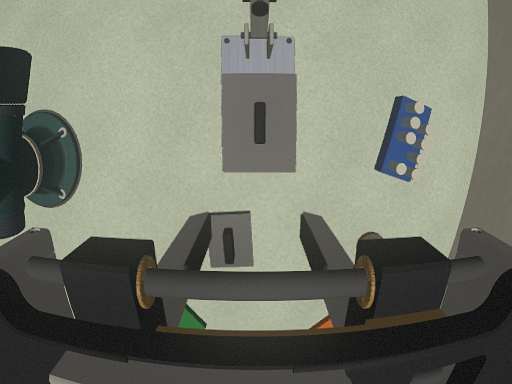

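View pics/c12.png

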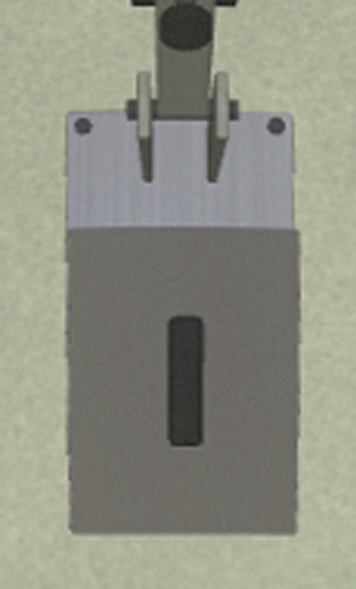

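```bash
python3 -m handwheel '{"delta_pos":[[1,-20,0],[1,-40,0],[1,-45,0],[1,-45,0],[1,-45,0],[1,-40,0],[1,-33,0],[0,0,0]],"rotation":[[0,0,0],[0,0,0],[0,0,0],[0,0,0],[0,0,0],[0,0,0],[0,0,0],[0,0,0]],"claw":[1,1,1,1,1,1,1,1]}'
cat > loc.py <<'E'
from h import *
from bench import robot
o=robot.get_obs();d=np.array(o["tool_pos"])-[.457,.1226,0]
print("local mm",(Ro.from_euler("z",-.145).apply(d)*1000).round(1),"rot",o["ee_rot"].round(4),"F",o["wrist_force"].round(1),o["time"],o["width"])
E
python3 loc.py; python3 snap.py scene scene11;python3 -c "
from h import *
crop('pics/scene11.png','pics/c13.png',250,40,110,130,4.5)"
```

```text
time: 16.75
tool_pos: [0.4251, 0.328, 0.3274]
ee_rot: [3.14, 0.004, 0.149]
wrist_force: [-0.3, -0.4, -0.7]
width: 0.0008
local mm [ -1.9 207.9 327.4] rot [3.1401 0.0045 0.149 ] F [-0.3 -0.4 -0.7] 16.75 0.0008126882848798851
```

View pics/c13.png

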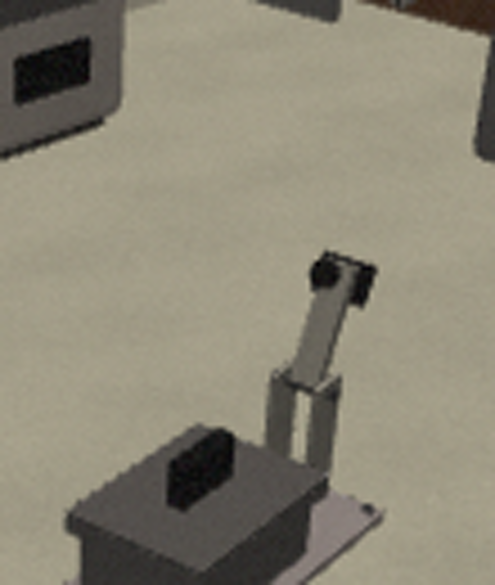

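```bash
python3 -m handwheel '{"delta_pos":[[1,0,10],[0.5,0,30],[0,0,35],[0,0,35],[0,0,25],[0,0,15],[0,0,10],[0,0,0]],"rotation":[[0,0,0],[0,0,0],[0,0,0],[0,0,0],[0,0,0],[0,0,0],[0,0,0],[0,0,0]],"claw":[1,1,1,1,1,1,1,1]}'; python3 loc.py; python3 snap.py scene scene12;python3 snap.py wrist w12;python3 -c "
from h import *
crop('pics/scene12.png','pics/c14.png',250,40,130,130,4.5)"
```

```text
time: 17.8
tool_pos: [0.428, 0.326, 0.1698]
ee_rot: [3.141, 0.0, 0.144]
wrist_force: [-0.4, -0.1, 1.0]
width: 0.0003
local mm [  0.7 205.5 169.8] rot [3.1415e+00 4.0000e-04 1.4420e-01] F [-0.4 -0.1  1. ] 17.8 0.00030526922464155573
```

View pics/c14.png

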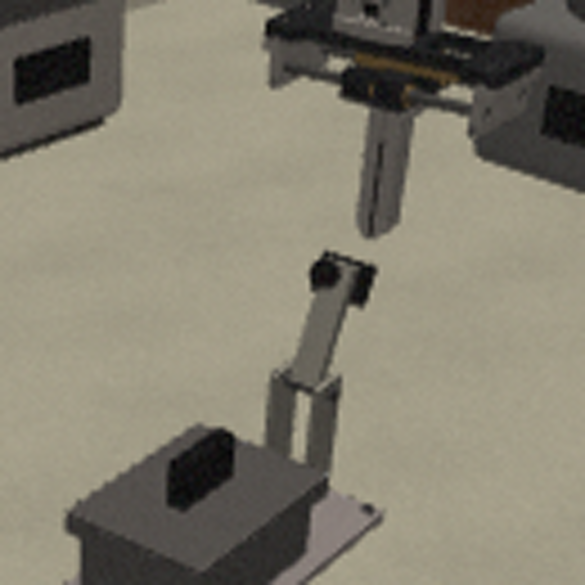

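Run:
```python
import numpy as np
for t in [1.97,1.8,1.6,1.4,1.2,1.,.8,.6,.4,.2,.1,0,-.03]:
    y=130-78*np.cos(t)+12*np.sin(t)+8*np.sin(t);z=105+78*np.sin(t)+12*np.cos(t)
    print(t,round(y,1),round(z,1))
```

```text
1.97 178.7 172.2
1.8 167.2 178.2
1.6 152.3 182.6
1.4 136.5 183.9
1.2 120.4 182.0
1.0 104.7 177.1
0.8 90.0 169.3
0.6 76.9 158.9
0.4 65.9 146.4
0.2 57.5 132.3
0.1 54.4 124.7
0 52.0 117.0
-0.03 51.4 114.7
```

```bash
python3 -m handwheel '{"delta_pos":[[0,15,0],[0,12,0],[0,8,-2],[0,8,-2],[0,8,-2],[0,8,-2],[0,8,-1],[0,0,0]],"rotation":[[0,0,0],[0,0,0],[0,0,0],[0,0,0],[0,0,0],[0,0,0],[0,0,0],[0,0,0]],"claw":[1,1,1,1,1,1,1,1]}'; python3 loc.py; python3 snap.py scene scene13;python3 -c "
from h import *
crop('pics/scene13.png','pics/c15.png',250,40,130,130,4.5)"
```

```text
time: 18.9
tool_pos: [0.4378, 0.2596, 0.1792]
ee_rot: [-3.141, -0.0, 0.144]
wrist_force: [-0.3, -0.2, 0.0]
width: 0.0008
local mm [  0.8 138.4 179.2] rot [-3.1414e+00 -3.0000e-04  1.4390e-01] F [-0.3 -0.2  0. ] 18.9 0.000796835345054871
```

View pics/c15.png

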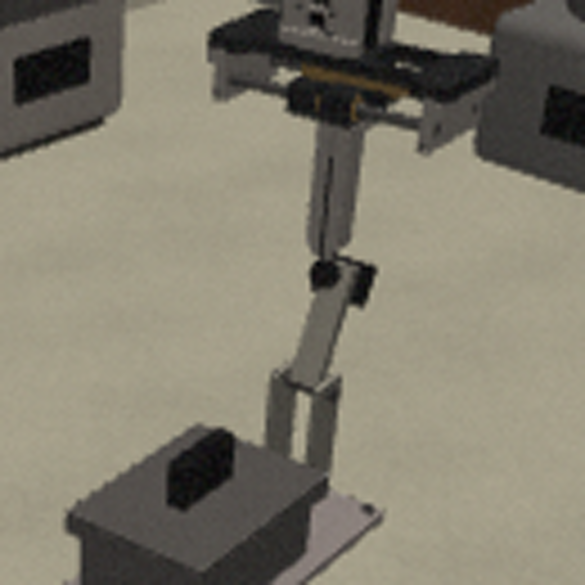

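Run:
```python
from fit import *
S='pics/scene13.npz'
from bench import robot
c=lambda p:((proj(S,p)+.5-[250,40])*4.5-.5).round(0)
print('tcp',c(robot.get_obs()['tool_pos']))
B=np.array([.457,.1226,0]);M=Ro.from_euler("z",.145).as_matrix();h=np.array([0,.13,.105])
print('pin',[c(B+M@(h+[s,0,0])) for s in(-.026,.026)])
print('cheektop',[c(B+M@np.array([s,.13+t,.115])) for s in(-.021,.021) for t in (-.017,.017)])
for th in np.arange(1.2,2.11,.1):
    d=np.array([0,-np.cos(th),np.sin(th)]);n=np.array([0,np.sin(th),np.cos(th)])
    print(round(th,2),'foot',c(B+M@(h+.078*d-.026*n)),'padcorners',[c(B+M@(h+k*d+.012*n+[s,0,0])).tolist() for s in(-.022,.022) for k in (.063,.093)],'end',c(B+M@(h+.09*d)))
```

```text
tcp [326. 289.]
pin [array([278., 377.]), array([339., 399.])]
cheektop [array([272., 375.]), array([298., 358.]), array([322., 393.]), array([347., 375.])]
1.2 foot [275. 334.] padcorners [[281.0, 304.0], [276.0, 272.0], [335.0, 322.0], [331.0, 290.0]] end [294. 296.]
1.3 foot [281. 324.] padcorners [[287.0, 300.0], [284.0, 265.0], [340.0, 318.0], [339.0, 283.0]] end [302. 288.]
1.4 foot [288. 315.] padcorners [[292.0, 297.0], [291.0, 260.0], [345.0, 314.0], [346.0, 277.0]] end [309. 281.]
1.5 foot [294. 306.] padcorners [[296.0, 294.0], [299.0, 255.0], [350.0, 312.0], [353.0, 272.0]] end [316. 275.]
1.6 foot [301. 298.] padcorners [[301.0, 293.0], [306.0, 252.0], [354.0, 310.0], [360.0, 269.0]] end [323. 270.]
1.7 foot [307. 292.] padcorners [[306.0, 292.0], [313.0, 251.0], [359.0, 309.0], [367.0, 267.0]] end [330. 267.]
1.8 foot [314. 286.] padcorners [[310.0, 292.0], [319.0, 250.0], [363.0, 309.0], [373.0, 267.0]] end [336. 265.]
1.9 foot [320. 282.] padcorners [[314.0, 293.0], [325.0, 251.0], [366.0, 310.0], [379.0, 268.0]] end [343. 264.]
2.0 foot [327. 278.] padcorners [[317.0, 295.0], [330.0, 253.0], [370.0, 312.0], [384.0, 270.0]] end [348. 264.]
2.1 foot [333. 276.] padcorners [[320.0, 297.0], [335.0, 257.0], [373.0, 314.0], [388.0, 273.0]] end [353. 266.]
```

```bash
python3 - <<'E'
from fit import *
c=lambda S,p:((proj(S,p)+.5-[250,40])*4.5-.5).round(0)
B=np.array([.457,.1226,0]);M=Ro.from_euler("z",.145).as_matrix()
print('12',c('pics/scene12.npz',B+M@np.array([.0007,.2055,.1698])))
E
python3 snap.py wrist w13; python3 snap.py top top13; python3 -c "
from h import *
crop('pics/top13.png','pics/c16.png',90,180,130,100,6)
crop('pics/scene13.png','pics/c17.png',300,80,50,50,12)"
```

```text
12 [374. 269.]
```

View pics/w13.png

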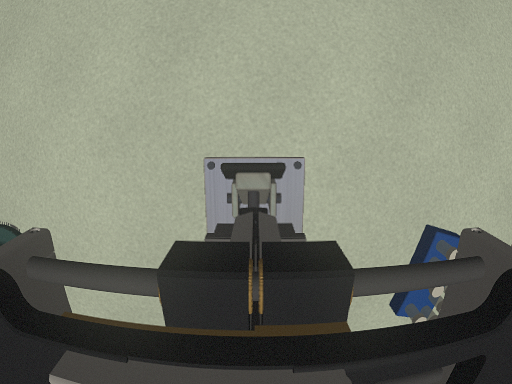

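View pics/c16.png

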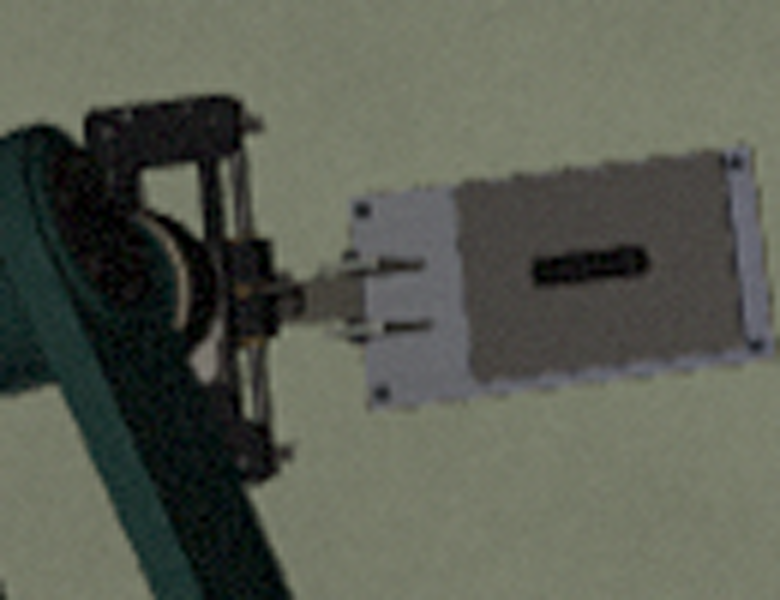

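View pics/c17.png

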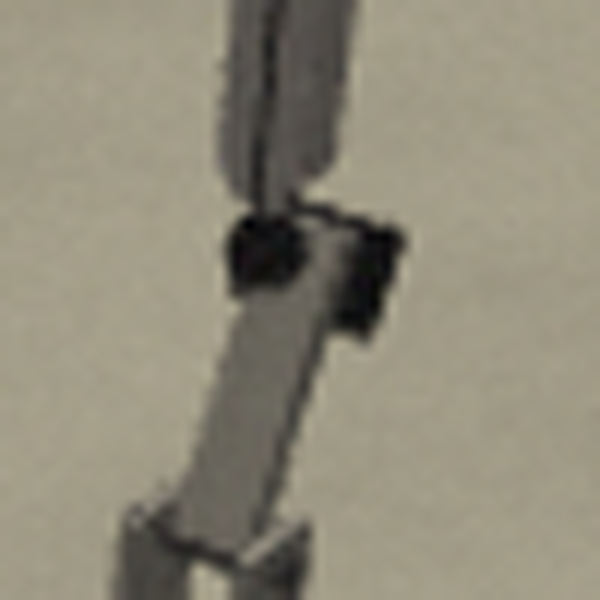

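```bash
python3 - <<'E'
from fit import *
from bench import robot
o=robot.get_obs();p=o['tool_pos'];R=Ro.from_euler('xyz',o['ee_rot']).as_matrix()
for k in (0,10,19,25,30,40): 
    q=p-R[:,2]*k/1000
    print(k,projf('pics/w13.npz',q).round(1),((proj('pics/scene13.npz',q)+.5-[300,80])*12-.5).round(0))
E
python3 -c "
from h import *
crop('pics/w13.png','pics/c18.png',200,150,110,100,7)"
```

```text
0 [254.4 213.3] [271. 291.]
10 [254.3 217.8] [275. 255.]
19 [254.3 222.3] [279. 222.]
25 [254.3 225.5] [281. 201.]
30 [254.3 228.3] [283. 182.]
40 [254.2 234.3] [287. 145.]
```

View pics/c18.png

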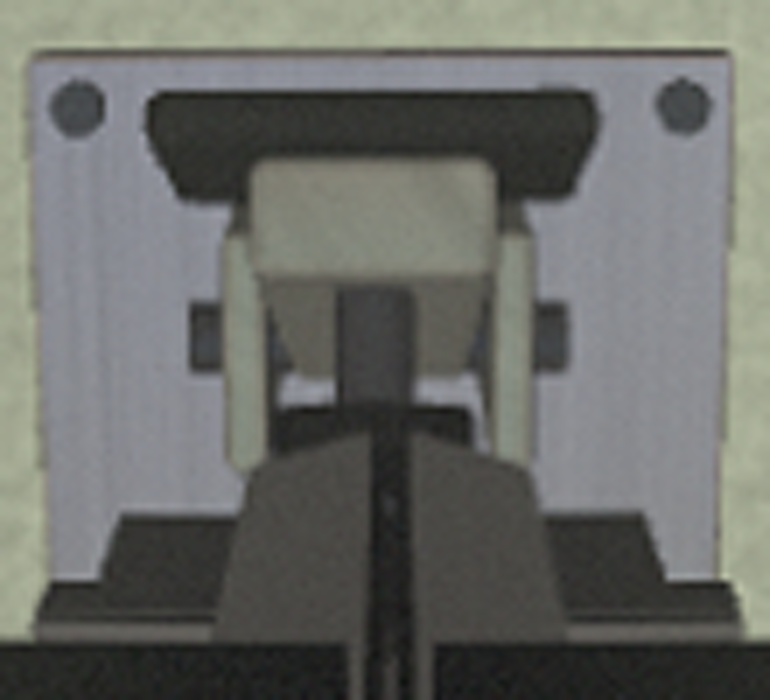

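Run:
```python
from fit import *
from bench import robot
o=robot.get_obs();p=o['tool_pos'];R=Ro.from_euler('xyz',o['ee_rot']).as_matrix()
W='pics/w13.npz'
c=lambda p:((projf(W,p)+.5-[200,150])*7-.5).round(0).tolist()
for k in (0,10,20,25,30): print(k,[c(p-R[:,2]*k/1000-R[:,1]*y/1000) for y in (-8,0,8)])
B=np.array([.457,.1226,0]);M=Ro.from_euler("z",.145).as_matrix();h=np.array([0,.13,.105])
print('pin',[c(B+M@(h+[s,0,0])) for s in(-.026,.026)])
for th in np.arange(1.5,2.11,.1):
    d=np.array([0,-np.cos(th),np.sin(th)]);n=np.array([0,np.sin(th),np.cos(th)])
    print(round(th,2),'foot',c(B+M@(h+.078*d-.026*n)),'pad',[c(B+M@(h+k*d+.012*n+[.022,0,0])) for k in (.063,.093)],'end',[c(B+M@(h+.09*d+.006*n*s)) for s in(-1,1)])
```

```text
0 [[384.0, 520.0], [383.0, 446.0], [383.0, 371.0]]
10 [[383.0, 554.0], [383.0, 478.0], [383.0, 400.0]]
20 [[383.0, 592.0], [383.0, 513.0], [383.0, 431.0]]
25 [[383.0, 612.0], [383.0, 531.0], [383.0, 448.0]]
30 [[383.0, 634.0], [383.0, 551.0], [383.0, 466.0]]
pin [[192.0, 342.0], [568.0, 341.0]]
1.5 foot [378.0, 805.0] pad [[582.0, 429.0], [610.0, 546.0]] end [[377.0, 698.0], [377.0, 590.0]]
1.6 foot [378.0, 753.0] pad [[582.0, 370.0], [611.0, 449.0]] end [[377.0, 618.0], [376.0, 501.0]]
1.7 foot [378.0, 693.0] pad [[582.0, 310.0], [612.0, 349.0]] end [[377.0, 531.0], [376.0, 408.0]]
1.8 foot [377.0, 625.0] pad [[581.0, 251.0], [611.0, 248.0]] end [[376.0, 439.0], [376.0, 312.0]]
1.9 foot [377.0, 551.0] pad [[580.0, 194.0], [609.0, 151.0]] end [[376.0, 344.0], [376.0, 218.0]]
2.0 foot [377.0, 472.0] pad [[578.0, 139.0], [606.0, 59.0]] end [[376.0, 249.0], [376.0, 127.0]]
2.1 foot [377.0, 390.0] pad [[576.0, 89.0], [601.0, -26.0]] end [[376.0, 157.0], [376.0, 42.0]]
```

```bash
python3 -m handwheel '{"delta_pos":[[0,0,-15],[0,0,-15],[0,-20,0],[0,-25,0],[0,-22,0],[0,0,25],[0,0,26],[0,0,20]],"rotation":[[0,0,0],[0,0,0],[0,0,0],[0,0,0],[0,0,0],[0,0,0],[0,0,0],[0,0,0]],"claw":[1,1,1,1,1,1,1,1]}'; python3 loc.py; python3 snap.py scene scene14;python3 -c "
from h import *
crop('pics/scene14.png','pics/c19.png',270,60,90,80,7)"
```

```text
time: 20.05
tool_pos: [0.427, 0.3276, 0.1366]
ee_rot: [-3.142, 0.001, 0.146]
wrist_force: [0.4, -0.7, -0.2]
width: 0.0006
local mm [ -0.  207.2 136.6] rot [-3.1415e+00  1.4000e-03  1.4590e-01] F [ 0.4 -0.7 -0.2] 20.05 0.0005662045623336084
```

View pics/c19.png

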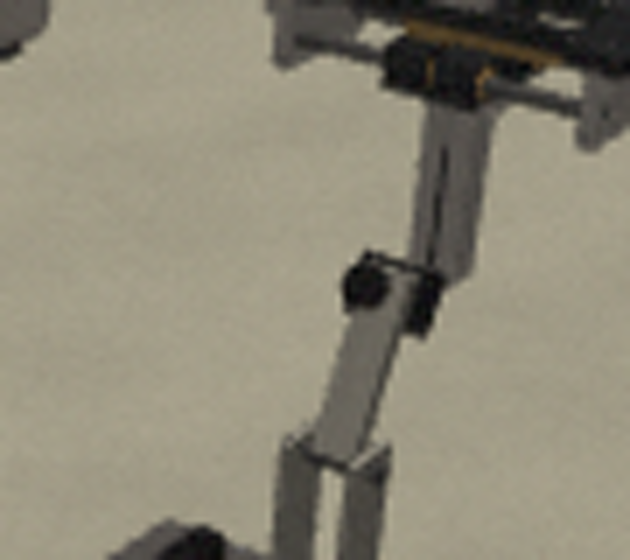

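```bash
python3 -m handwheel '{"delta_pos":[[0,10,0],[0,10,0],[0,8,0],[0,7,0],[0,7,0],[0,7,0],[0,6,0],[0,0,0]],"rotation":[[0,0,0],[0,0,0],[0,0,0],[0,0,0],[0,0,0],[0,0,0],[0,0,0],[0,0,0]],"claw":[1,1,1,1,1,1,1,1]}'; python3 loc.py; python3 snap.py scene scene15;python3 -c "
from h import *
crop('pics/scene15.png','pics/c20.png',270,60,90,80,7)"
```

```text
time: 21.1
tool_pos: [0.4358, 0.2709, 0.1377]
ee_rot: [3.14, 0.001, 0.144]
wrist_force: [-0.3, 1.3, 0.7]
width: 0.0002
local mm [  0.5 149.8 137.7] rot [3.1403e+00 9.0000e-04 1.4380e-01] F [-0.3  1.3  0.7] 21.1 0.00016887483162686867
```

View pics/c20.png

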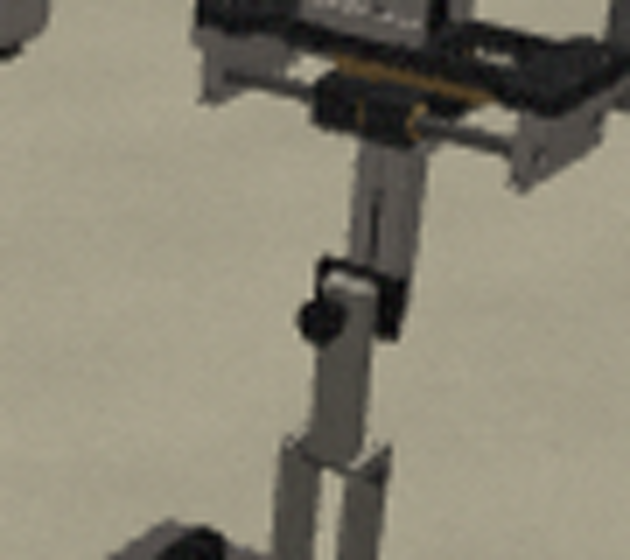

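```bash
python3 -m handwheel '{"delta_pos":[[0,7,-3],[0,7,-3],[0,7,-3],[0,7,-2],[0,7,-1],[0,7,1],[0,3,1],[0,0,0]],"rotation":[[0,0,0],[0,0,0],[0,0,0],[0,0,0],[0,0,0],[0,0,0],[0,0,0],[0,0,0]],"claw":[1,1,1,1,1,1,1,1]}'; python3 loc.py; python3 snap.py scene scene16;python3 -c "
from h import *
crop('pics/scene16.png','pics/c21.png',260,70,90,80,7)"
```

```text
time: 22.15
tool_pos: [0.4427, 0.2267, 0.1482]
ee_rot: [3.141, -0.0, 0.144]
wrist_force: [-0.4, 0.7, 0.7]
width: 0.0003
local mm [  0.9 105.1 148.2] rot [ 3.1407e+00 -5.0000e-04  1.4400e-01] F [-0.4  0.7  0.7] 22.15 0.0003204192739544846
```

View pics/c21.png

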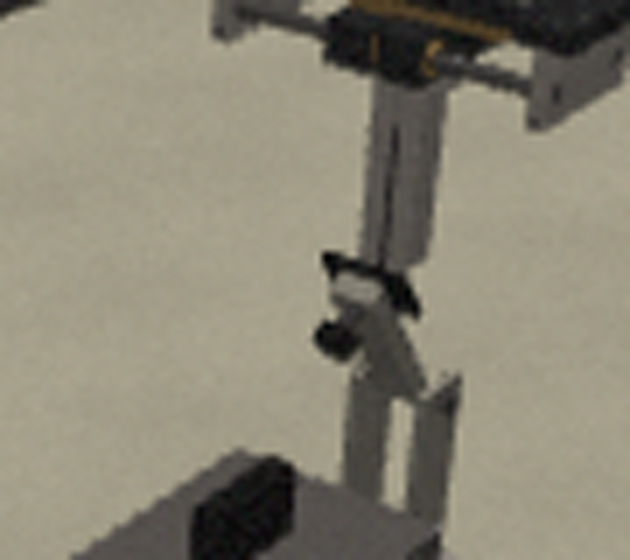

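```bash
python3 -m handwheel '{"delta_pos":[[0,8,3],[0,7,4],[0,7,5],[0,6,5],[0,6,6],[0,5,6],[0,4,7],[0,0,0]],"rotation":[[0,0,0],[0,0,0],[0,0,0],[0,0,0],[0,0,0],[0,0,0],[0,0,0],[0,0,0]],"claw":[1,1,1,1,1,1,1,1]}'; python3 loc.py; python3 snap.py scene scene17;python3 -c "
from h import *
crop('pics/scene17.png','pics/c22.png',250,80,90,80,7)"
```

```text
time: 23.2
tool_pos: [0.4483, 0.1839, 0.1112]
ee_rot: [3.14, 0.001, 0.144]
wrist_force: [-0.4, -0.8, -0.4]
width: 0.0002
local mm [  0.3  61.9 111.2] rot [3.1401e+00 1.3000e-03 1.4400e-01] F [-0.4 -0.8 -0.4] 23.2 0.00015263263954035414
```

View pics/c22.png

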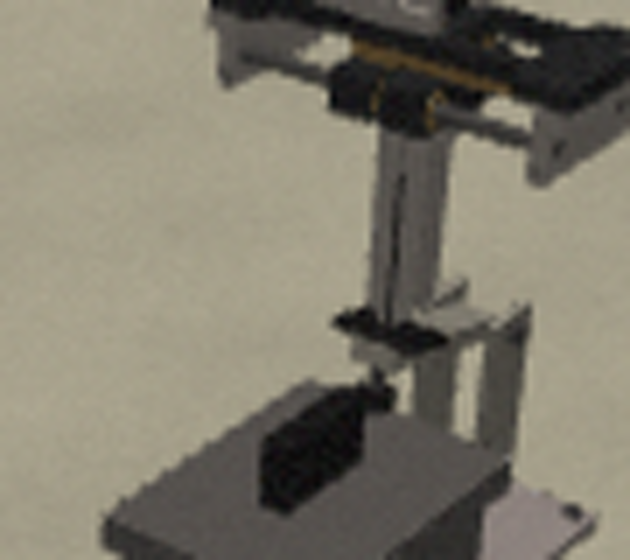

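```bash
python3 -m handwheel '{"delta_pos":[[0,4,4],[0,3,4],[0,2,3],[0,1,3],[0,0,2],[0,0,1],[0,0,0],[0,0,0]],"rotation":[[0,0,0],[0,0,0],[0,0,0],[0,0,0],[0,0,0],[0,0,0],[0,0,0],[0,0,0]],"claw":[1,1,1,1,1,1,1,1]}'; python3 loc.py; python3 snap.py scene scene18;python3 -c "
from h import *
crop('pics/scene18.png','pics/c23.png',250,80,90,80,7)"
```

```text
time: 24.25
tool_pos: [0.4499, 0.1748, 0.095]
ee_rot: [3.141, 0.0, 0.145]
wrist_force: [0.1, -0.2, 0.9]
width: 0.0003
local mm [ 0.6 52.7 95. ] rot [3.1414e+00 3.0000e-04 1.4470e-01] F [ 0.1 -0.2  0.9] 24.25 0.00025346099107099513
```

View pics/c23.png

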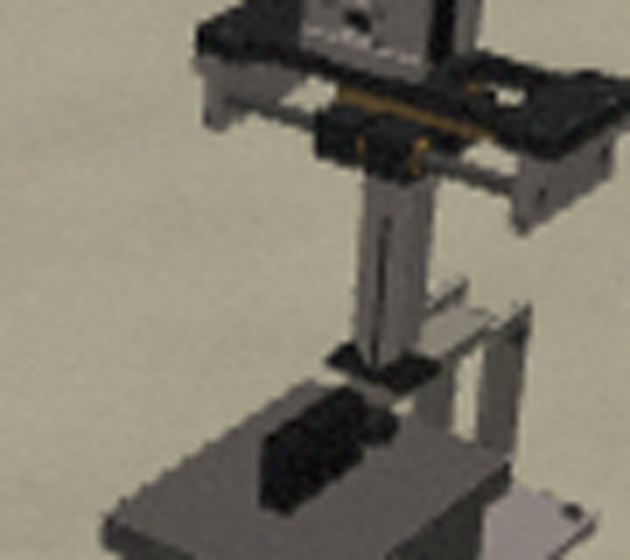

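Nearly level; press on in small steps until a contact force shows.

```bash
python3 -m handwheel '{"delta_pos":[[0,0,1],[0,0,1],[0,0,1],[0,0,1],[0,0,0],[0,0,0],[0,0,0],[0,0,0]],"rotation":[[0,0,0],[0,0,0],[0,0,0],[0,0,0],[0,0,0],[0,0,0],[0,0,0],[0,0,0]],"claw":[1,1,1,1,1,1,1,1]}'; python3 loc.py
```

```text
time: 25.3
tool_pos: [0.4501, 0.1747, 0.0928]
ee_rot: [3.141, -0.001, 0.145]
wrist_force: [-3.4, -3.3, 8.0]
width: 0.0006
local mm [ 0.7 52.6 92.8] rot [ 3.1412e+00 -9.0000e-04  1.4470e-01] F [-3.4 -3.3  8. ] 25.3 0.0005721129654486175
```

```bash
python3 -m handwheel '{"delta_pos":[[0,0,1],[0,0,1],[0,0,0],[0,0,0],[0,0,0],[0,0,0],[0,0,0],[0,0,0]],"rotation":[[0,0,0],[0,0,0],[0,0,0],[0,0,0],[0,0,0],[0,0,0],[0,0,0],[0,0,0]],"claw":[1,1,1,1,1,1,1,1]}'; python3 loc.py;python3 snap.py scene scene19;python3 -c "
from h import *
crop('pics/scene19.png','pics/c24.png',250,80,90,80,7)"
```

```text
time: 26.3
tool_pos: [0.4502, 0.1748, 0.0927]
ee_rot: [3.141, -0.002, 0.145]
wrist_force: [-4.8, -3.3, 16.3]
width: 0.0002
local mm [ 0.8 52.6 92.7] rot [ 3.1412e+00 -1.7000e-03  1.4480e-01] F [-4.8 -3.3 16.3] 26.3 0.0001887774201791005
```

View pics/c24.png

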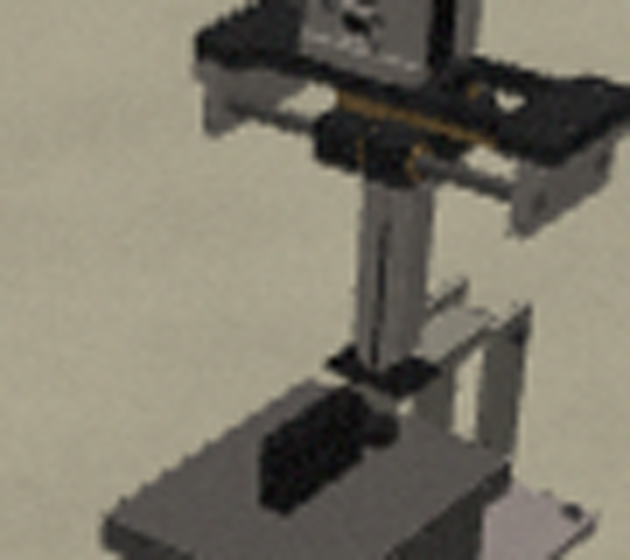

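```bash
python3 -m handwheel '{"delta_pos":[[0,0,-5],[0,0,-20],[0,5,-40],[0,20,-45],[0,30,-45],[0,30,-40],[0,25,-25],[0,0,0]],"rotation":[[0,0,0],[0,0,0],[0,0,0],[0,0,0],[0,0,0],[0,0,0],[0,0,0],[0,0,0]],"claw":[1,1,1,1,1,1,1,1]}'; python3 loc.py;python3 snap.py scene scene20;python3 snap.py wrist w20;python3 -c "
from h import *
crop('pics/scene20.png','pics/c25.png',250,90,100,100,6)
crop('pics/w20.png','pics/c26.png',190,20,130,170,3.5)"
```

```text
time: 27.35
tool_pos: [0.467, 0.0653, 0.3108]
ee_rot: [-3.141, -0.004, 0.142]
wrist_force: [0.5, 0.0, -0.3]
width: 0.0007
local mm [  1.7 -58.1 310.8] rot [-3.1414 -0.0041  0.1424] F [ 0.5  0.  -0.3] 27.35 0.0006607405494054591
```

View pics/c25.png

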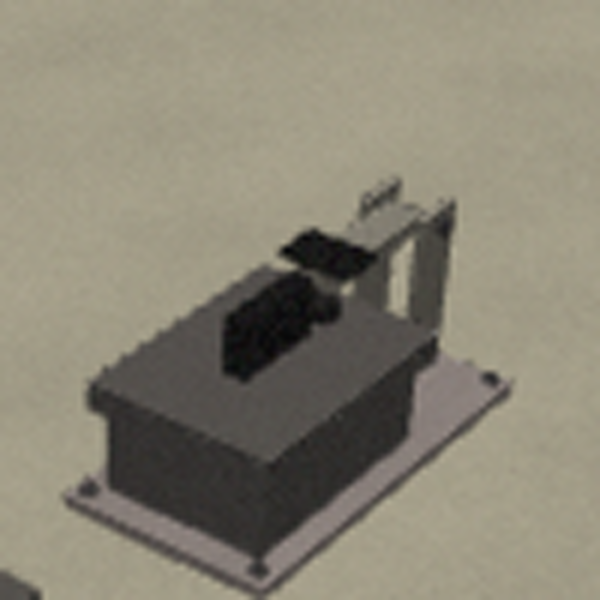

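View pics/w20.png

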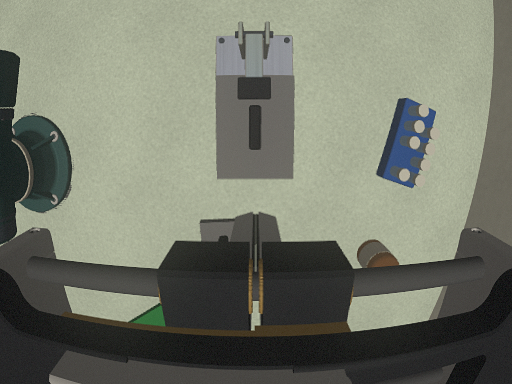

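```bash
python3 - <<'E'
from fit import *
S='pics/scene20.npz'
c=lambda p:((proj(S,p)+.5-[250,90])*6-.5).round(0).tolist()
B=np.array([.457,.1226,0]);M=Ro.from_euler("z",.145).as_matrix();h=np.array([0,.13,.105])
for th in (-.06,0,.06,.12):
    d=np.array([0,-np.cos(th),np.sin(th)]);n=np.array([0,np.sin(th),np.cos(th)])
    print(th,[c(B+M@(h+k*d+.012*n+[s,0,0])) for s in(-.022,.022) for k in (.063,.093)])
print('lid',[c(B+M@np.array([a,b,.079])) for a,b in((-.057,-.077),(.057,-.077),(.057,.077),(-.057,.077))])
w=px([(0,0)],0,0,1)
E
python3 -c "
from h import *
crop('pics/w20.png','pics/c26.png',205,15,100,170,3.5)"
```

```text
-0.06 [[312.0, 236.0], [279.0, 261.0], [382.0, 262.0], [349.0, 288.0]]
0 [[313.0, 229.0], [281.0, 251.0], [383.0, 255.0], [351.0, 278.0]]
0.06 [[315.0, 222.0], [282.0, 241.0], [385.0, 248.0], [353.0, 268.0]]
0.12 [[316.0, 215.0], [284.0, 231.0], [387.0, 241.0], [355.0, 258.0]]
lid [[91.0, 382.0], [273.0, 464.0], [443.0, 333.0], [266.0, 264.0]]
```

View pics/c26.png

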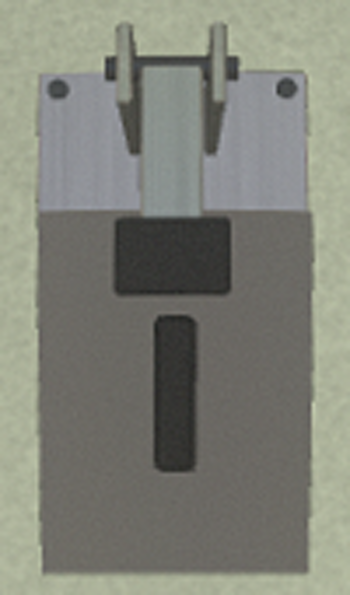

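```bash
python3 -c "
from bench import robot
o=robot.get_obs();print(abs(o['qvel']).max(),o['wrist_force']);print(robot.close_job())"
```

```text
0.02575510849103983 [ 0.2340241   0.48342684 -1.42584725]
the job is handed in; nothing more can be done
None
```

I gripped the large grey lid by its handle, seated it on the box, swung the clamp down onto it and handed the job in at about 27 s. The hand-in gave no verdict.

**Last checks:**
- **Lid:** the last scene picture matches the box model to within about 4 crop pixels (roughly 2 mm). The lid met the rim 61 mm above where it lay on the bench, as it should when fully down.
- **Clamp:** the thumb plate's corners match an angle of 0 rad, with the foot on the lid. Pressing harder (8 to 16 N) moved it only 0.1 mm.
- **Robot:** the arm is clear of everything, with the tool about 0.31 m up and near-zero wrist force.
- **Other objects:** I made no contact with the small lid, bottle or rack. I did not measure their final positions.

**What disagreed:**
- **Clamp swing:** the first pass went over the clamp without touching it, because the shut fingertips sit roughly 25 mm above the reported tool point. I lowered the tool and repeated the pass successfully.
- **Box position:** the top camera put the box centre about 5 mm off what the wrist camera showed. I used the wrist value, which the hinge and the gripped lid both supported.

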